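# Present a labelled sample tin to the code scanner on a squared-up pile of spacer plates

## Robot

A 7-joint arm with a two-finger parallel gripper is mounted at the origin on the work surface. World frame = base frame: x ahead of the robot, y to its left, z up, the work surface at z = 0. Lengths are in m, angles in rad, forces in N, time in s.
With the tool pointing down it reaches from about 0.425 to 0.825 m from the base axis. Payload 3.6 kg.
Tool frame: the origin (TCP) lies midway between the tips of the shut fingers; the grasp point (between the pads) lies 19 mm behind it; z points along the fingers, y is the line along which they close (so a half turn about z gives the same grasp; the last joint's range is limited). The gripper opens to 85 mm and grips with 20 to 120 N. Pads are 22 mm wide; open, the fingers measure 114 mm over their backs; the gripper's body (76 mm by 85 mm) begins 54 mm behind the grasp point. The pads swing forward as they close: fully open they stand 13 mm farther back than shut.
Start: joints at [-1.278, 0.615, -0.013, 1.423, 0.008, 1.103, -0.04], TCP at [0.204, 0.617, 0.231] pointing down, gripper open.
Joint ranges: [-3.12, 3.12], [-0.3, 2.06], [-1.34, 1.32], [0.26, 2.42], [-1.36, 4.5], [0.01, 1.98], [-2.84, 2.84]. Speed limits (rad/s): [2.79, 2.79, 3.14, 3.14, 3.14, 3.14, 3.14].

## Interface

Orientations are given as a rotation vector (axis times angle).
In Python, from plant import bot, imaging gives the robot as it stands.
- The arm moves only by the tool send_rows, never from a script. Its argument "increments" is a list of rows, each an object of numbers: "dx", "dy", "dz": the shift along the tool's x, y, z as a fraction of full scale; "ax", "ay", "az": the turn, a rotation vector about the tool's x, y, z as a fraction of full scale. A call has 1 to 12 rows; each row is the pose to reach, as a shift and turn from the pose commanded when the call began, along the tool's axes at that moment, turning the shorter way round; what a row does not reach only later rows make up. Full scale, the value 1, is 0.25 m for a shift and 2 pi rad for a turn. A row lasts 1/8 s, in which the tool goes at most 62.5 mm and 10.7 degrees, less where a joint would pass 70% of its speed; a pose out of reach is approached as far as the arm can. A call with a number of a shift or a turn outside -1 to 1 is refused whole. A call with a gripper value outside its range is refused whole. "grip" is the opening, from 0 (shut) to 1 (fully open), set as the call begins (left out, the last holds). The fingers move at their own pace and stop on an object; the grip force is fixed at half the most. Time passes only in rows, so rows that repeat a pose let the fingers close. It gives the time, the measured TCP pose, the force, the opening and the grip force at its end, in the units of the state.
- bot.sense(): the state, without advancing time (a new reading comes with each control period).
- imaging.grab_frame(name): name is "scene" or "top"; returns the picture (480x640x3 uint8, red, green, blue); there is no depth.
- imaging.get_calibration(name): a dict with "fx", "fy", "cx", "cy" (pixels), "k1" (the pictures are not rectified: a ray, as slopes to the right and down, at radius r is drawn at 1 + k1 r^2 times it, then the intrinsics apply), "T" (4x4, takes a point from camera to world coordinates). Camera axes: x right, y up, looking along -z (the intrinsics and any distortion apply to the point x, -y, -z); pixel columns grow to the right and rows downward; lengths in m; the calibration is good to about 2 mm. A picture is of the moment at which its call begins. get_calibration takes no time and is no camera call.
- bot.sign_off(): hands the job in; it is judged then, once.
The state is a dict: "time_s": time; "joint_positions": joint angles; "qvel": joint speeds; "tau": joint torques, N m; "tcp_pos": TCP position; "ee_rot": TCP orientation; "force": force on the tool from outside, world axes, zero at the start; "ft_torque": the same for the moment, N m; "grip_width": opening from 0.0 (shut) to 1.0 (fully open); "grasp_force": force on a finger pad.
Only numpy, scipy, OpenCV 4.12 (cv2) and the standard library are available. Lean on these libraries where they do the work, as an engineer would, in place of code of your own. Each camera call takes 0.05 s, during which the arm holds its last target. There are 200 camera calls.

## Task

Lay the two aluminium spacer plates from the sloping desk flat on the scan station's pedestal, one on top of the other, as a square pile whose edges line up with the pedestal, its long way towards the scanner. Then stand the sample tin with the paper label upright in the middle of that pile, its label facing straight at the scanner, and let go of it. Set the tin down gently, do not tip it over or knock the scanner, and leave the two plain tins, the bowl and the brass ring where they are.

Things in the scene. Friction and masses are not known exactly. Their poses are not given: they have to be found in the camera images.
- sample_tin: steel tin in one of three places of a row on the steel tray, 52 mm diameter, 90 mm tall, 210 to 420 g; a white bar-code label covers its side towards own +x, and a 12 mm paper strip runs from it over the rim to the middle of the lid. Origin at the centre of its underside, z up. Neighbours stand 75 mm away, centre to centre, along the tray's x axis; across the row it is free.
- label (a point): middle of the sample tin's label, on its surface: 26 mm out from the axis along the tin's +x, 45 mm above its underside.
- plain_tin_a: steel tin, 52 mm diameter, 90 mm tall, about 300 g, darker lid; NO label; origin at the centre of its underside, z up. A bystander.
- plain_tin_b: steel tin, 52 mm diameter, 90 mm tall, about 300 g, darker lid; NO label; origin at the centre of its underside, z up. A bystander.
- tray: flat steel sheet 250 x 100 mm, 4 mm thick, fixed to the bench, carries the three tins in a row along its own x axis; origin at the centre of its underside.
- plate_a: aluminium spacer plate 80 mm (own x) by 60 mm (own y) by 14 mm (own z), 140 to 240 g; origin at the centre of its underside, z out of its upper face. It starts lying on the sloping desk, tilted 25 degrees from level, its own +x (80 mm side) pointing up the slope, its low end against the desk's ledge. Both plates are alike and may go in either order.
- plate_b: the second spacer plate, the same as plate_a, lying beside it on the desk (at least 55 mm between their edges).
- desk: fixed sloping desk, 250 mm wide (own y), sloping part 130 mm long, surface tilted 25 degrees from level, rising towards its own +x from about 35 to 88 mm above the bench; a ledge along the low edge stands 7 mm above the surface and stops the plates. Origin at the bench under its middle, z up.
- station: fixed scan station: 6 mm thick white foot 215 x 100 mm (60 mm of it behind the pedestal's middle, the rest towards the scanner), carrying a steel pedestal 80 mm (own x) by 60 mm (own y) whose top is 16 mm above the bench, and the scanner. Origin on the bench under the pedestal's middle, +x towards the scanner, z up.
- pedestal_top (a point): centre of the pedestal's top face, 16 mm above the bench, axes as the station's: +x points at the scanner.
- scanner: grey scanner block 60 mm deep, 85 mm wide (own y), 114 mm tall, standing on the station's foot (top 120 mm above the bench). Its front face, with the black window, is upright, looks at the pedestal, and is 80 mm from the pedestal's middle. Origin at the lower edge of the front face, +x away from the pedestal.
- window (a point): middle of the scanner's window, on its front face, 78 mm above the bench.
- bowl: loose steel bowl, 110 mm across, 70 mm tall, on the bench beyond desk and scanner; origin at the centre of its underside. A bystander.
- brass_ring: loose brass ring mould, 76 mm outside diameter, 32 mm tall, on the bench beyond the station; origin at the centre of its underside. A bystander.
There are look-alikes about, which are no part of the job. What is shaped like the plate_b but red is not meant.

How it is judged:
On the way:
1. both spacer plates lie flat on the pedestal as a square pile (((x of plate_a in the frame of pedestal_top between -0.008 and 0.008 m and y of plate_a in the frame of pedestal_top between -0.008 and 0.008 m and z of plate_a in the frame of pedestal_top between -0.004 and 0.004 m and angle between the x axis of each of plate_a, plate_b and the x axis of pedestal_top, either way round below 0.14 rad and angle between each of plate_a, plate_b's own z axis and vertical below 0.08 rad and x of plate_b in the frame of pedestal_top between -0.008 and 0.008 m and y of plate_b in the frame of pedestal_top between -0.008 and 0.008 m and z of plate_b in the frame of pedestal_top between 0.01 and 0.018 m) or (x of plate_b in the frame of pedestal_top between -0.008 and 0.008 m and y of plate_b in the frame of pedestal_top between -0.008 and 0.008 m and z of plate_b in the frame of pedestal_top between -0.004 and 0.004 m and angle between the x axis of each of plate_b, plate_a and the x axis of pedestal_top, either way round below 0.14 rad and angle between each of plate_b, plate_a's own z axis and vertical below 0.08 rad and x of plate_a in the frame of pedestal_top between -0.008 and 0.008 m and y of plate_a in the frame of pedestal_top between -0.008 and 0.008 m and z of plate_a in the frame of pedestal_top between 0.01 and 0.018 m)) and x of plate_a in the frame of plate_b between -0.009 and 0.009 m and y of plate_a in the frame of plate_b between -0.009 and 0.009 m), for 0.2 s.
At the end, for the whole second after the job is handed in: Plates flat on the pedestal, one on the other, each within 8 mm and 0.14 rad of its outline, within 9 mm of each other; the sample tin upright on top within 12 mm of the middle along and across, label side turned to the scanner within 0.21 rad; at rest, all released (all of step 1 and x of sample_tin in the frame of pedestal_top between -0.012 and 0.012 m and y of sample_tin in the frame of pedestal_top between -0.012 and 0.012 m and z of sample_tin in the frame of pedestal_top between 0.024 and 0.032 m and angle between sample_tin's own z axis and vertical below 0.08 rad and angle between the x axis of sample_tin and the x axis of pedestal_top, either way round below 0.21 rad and x of label in the frame of pedestal_top above 0.008 m and linear speed of sample_tin below 0.02 m/s and contact force between each of sample_tin, plate_a, plate_b and the fingers below 0.2 N); the robot touches nothing.
It fails at once if the sample tin is tipped over (more than 45 degrees) (angle between sample_tin's own z axis and vertical above 0.785 rad).
It fails at once if the sample tin is banged down on a plate (over 60 N) (contact force between sample_tin and plate_a above 60 N or contact force between sample_tin and plate_b above 60 N).
It fails at once if the scanner is knocked (over 8 N) (contact force between scanner and anything else above 8 N).
It fails at once if a bystander is moved by more than 25 mm (distance of any of plain_tin_a, plain_tin_b, bowl, brass_ring from where it was at the start of the episode above 0.025 m).
It also fails if it takes over 64 s, if anything falls off the work surface, if the arm or the gripper's body presses on something with over 40 N, if the wrist force passes 120 N, or if a joint passes its speed limit or range.

## Working session

There is one attempt and no reset: what is moved stays moved. The work goes in short steps, Python scripts to look and compute and a tool call to move; the robot and the scene stay as the last step left them, time stands still between calls to the robot, and variables do not carry over. Pictures are saved under pics/ and viewed, at most 10 in all, crops included, and the job is handed in when it is done.

Besides the shell and the picture viewer there is one more tool, called after "Call:" in YAML: its name, and indented under it one key for each argument. send_rows: Moves the arm, as the interface text tells. Its arguments: {"type":"object","properties":{"increments":{"type":"array","items":{"type":"object","properties":{"dx":{"type":"number","minimum":-1,"maximum":1},"dy":{"type":"number","minimum":-1,"maximum":1},"dz":{"type":"number","minimum":-1,"maximum":1},"ax":{"type":"number","minimum":-1,"maximum":1},"ay":{"type":"number","minimum":-1,"maximum":1},"az":{"type":"number","minimum":-1,"maximum":1}}}},"grip":{"type":"number"}},"required":["increments"]}

```bash
mkdir -p pics; ls
python3 - <<'E'
from plant import bot, imaging
import cv2
for n in("scene","top"):
    c=imaging.get_calibration(n);print(n,c)
    cv2.imwrite(f"pics/{n}0.png",imaging.grab_frame(n)[:,:,::-1])
print(bot.sense())
E
```

```text
pics
scene {'fx': 539.4434348175856, 'fy': 539.4434348175856, 'cx': 318.35057325468887, 'cy': 237.26713557582707, 'k1': -0.11001558687261451, 'T': array([[-8.72987140e-01, -3.98241292e-01,  2.81597810e-01,
         8.85502151e-01],
       [ 4.87742503e-01, -7.13784660e-01,  5.02611888e-01,
         6.35446608e-01],
       [ 8.39389409e-04,  5.76120936e-01,  8.17364033e-01,
         1.10679126e+00],
       [ 0.00000000e+00,  0.00000000e+00,  0.00000000e+00,
         1.00000000e+00]])}
top {'fx': 583.8343955426195, 'fy': 583.8343955426195, 'cx': 313.58303432434917, 'cy': 245.83646738082075, 'k1': -0.09460634962006002, 'T': array([[ 1.64751160e-02,  9.97207693e-01, -7.28380976e-02,
         4.20990977e-01],
       [-9.99863418e-01,  1.65267416e-02,  1.06099976e-04,
        -3.19450775e-02],
       [ 1.30958013e-03,  7.28264013e-02,  9.97343772e-01,
         1.41286050e+00],
       [ 0.00000000e+00,  0.00000000e+00,  0.00000000e+00,
         1.00000000e+00]])}
{'time_s': 0.1, 'joint_positions': array([-1.27851411,  0.61583266, -0.01259564,  1.42479024,  0.00811209,
        1.10340188, -0.04038576]), 'qvel': array([ 0.00260532, -0.00108927, -0.00106642, -0.0028075 ,  0.00070615,
       -0.00229406,  0.00119   ]), 'tau': array([ 2.08092992e-03, -4.70388258e+01,  2.60391617e-01, -1.71571541e+01,
        1.01172461e-02,  5.93803663e-03,  3.02787832e-06]), 'tcp_pos': array([0.20349746, 0.61657534, 0.23023037]), 'ee_rot': array([-0.49846627, -3.10146454,  0.00370579]), 'force': array([ 0.12738648,  0.89361565, -0.00568935]), 'ft_torque': array([-0.00690917, -0.02237437,  0.0227373 ]), 'grasp_force': 0.0, 'grip_width': 0.9976476246480053}
```

View pics/scene0.png

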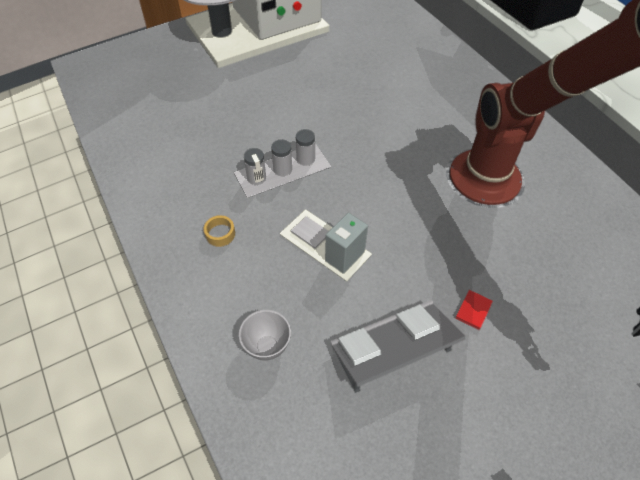

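View pics/top0.png

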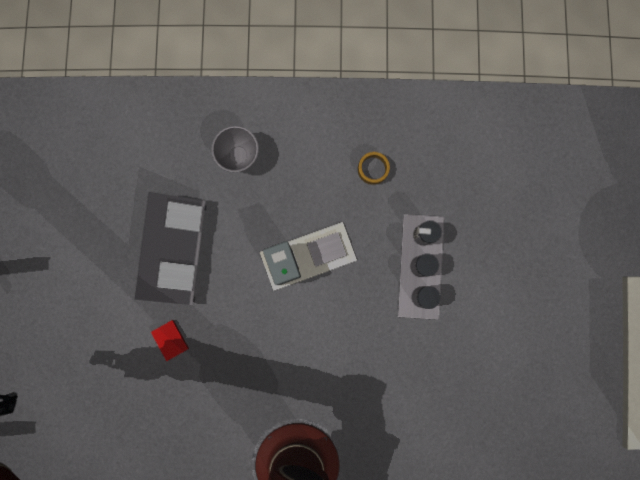

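The sample tin is the far one of the row, at scene (255,167) and top (427,231). It is the only one with a white label and strip; the plain tins are at top (426,265) and (427,297). The plates are the two grey ones on the desk, at top (183,216) and (176,276); the red one at (170,340) is a look-alike. I'll confirm this in enlarged crops.

Run:
```python
import cv2,numpy as np
t=cv2.imread("pics/top0.png");s=cv2.imread("pics/scene0.png")
def crop(i,x,y,w,h,k,step=10):
    c=cv2.resize(i[y:y+h,x:x+w],None,fx=k,fy=k,interpolation=cv2.INTER_CUBIC)
    for u in range((x+9)//step*step,x+w,step):
        cv2.line(c,(int((u-x+.5)*k),0),(int((u-x+.5)*k),5),(0,255,255),1); 
        if u%20==0: cv2.putText(c,str(u),(int((u-x+.5)*k)-10,15),0,.35,(0,255,255),1)
    for v in range((y+9)//step*step,y+h,step):
        cv2.line(c,(0,int((v-y+.5)*k)),(5,int((v-y+.5)*k)),(0,255,255),1)
        if v%20==0: cv2.putText(c,str(v),(7,int((v-y+.5)*k)+4),0,.35,(0,255,255),1)
    return c
a=np.hstack([crop(t,250,215,110,80,4),crop(t,395,210,90,80,4)])
b=np.hstack([crop(t,130,190,110,70,4),crop(t,130,240,90,70,4)])
cv2.imwrite("pics/c1.png",np.vstack([a,b]))
a=np.hstack([crop(s,225,120,110,80,4),crop(s,280,205,90,80,4)])
b=np.hstack([crop(s,325,300,145,90,5.5)])
b=cv2.copyMakeBorder(b[:280],0,0,0,max(0,800-b.shape[1]),0)[:, :800]
cv2.imwrite("pics/c2.png",np.vstack([a,b]))
```

```text
(no output)
```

View pics/c1.png

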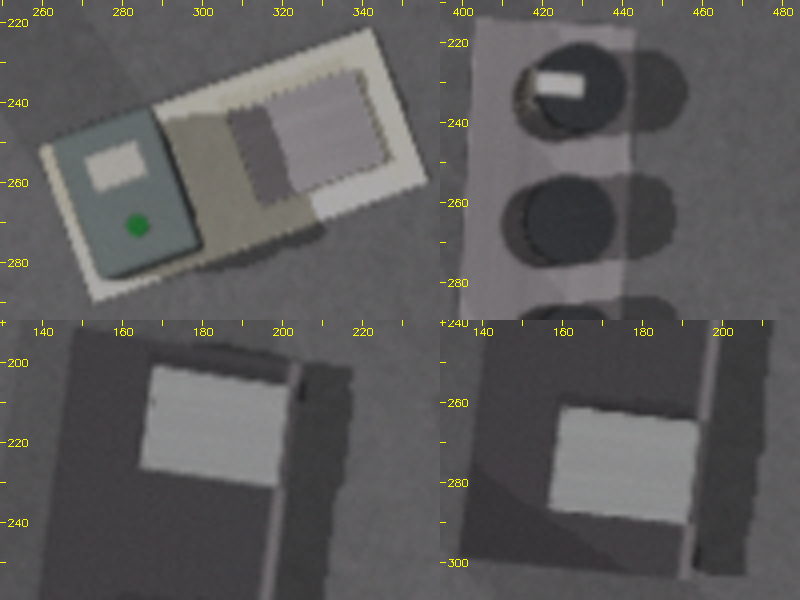

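View pics/c2.png

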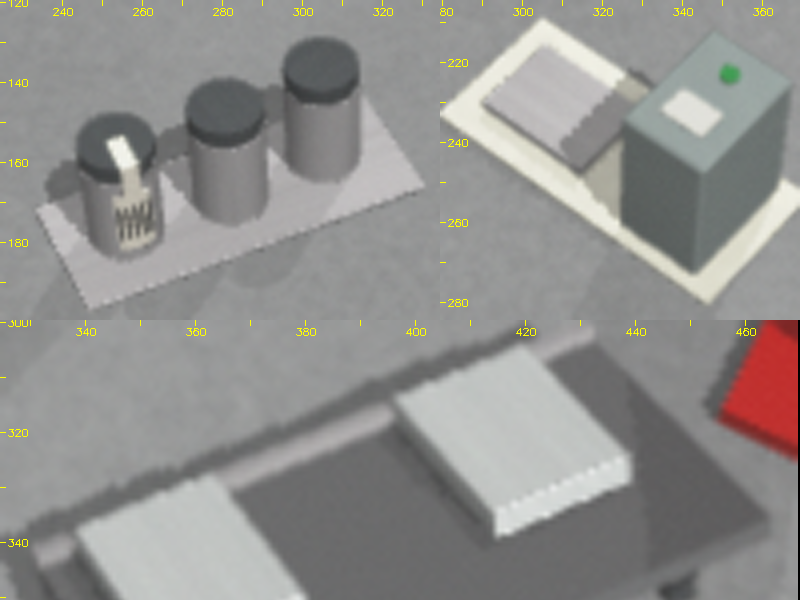

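The crops confirm it: the label and strip are on the tin at top (430,231), with the strip running to lower columns (world +y). Two bare aluminium plates lie on the desk. Next I'll measure with both views.

```bash
cat > h.py <<'E'
import numpy as np
from scipy.optimize import least_squares
from scipy.spatial.transform import Rotation as R
from plant import bot, imaging
C={n:imaging.get_calibration(n) for n in("scene","top")}
def proj(n,P):
    c=C[n];P=np.atleast_2d(P);p=(P-c["T"][:3,3])@c["T"][:3,:3]
    s=np.c_[p[:,0]/-p[:,2],p[:,1]/p[:,2]];s=s*(1+c["k1"]*(s**2).sum(1,keepdims=True))
    return s*[c["fx"],c["fy"]]+[c["cx"],c["cy"]]
def tri(obs): # list of (cam,px)
    f=lambda X:np.ravel([proj(n,X)[0]-u for n,u in obs])
    r=least_squares(f,[.5,0,.05]);return r.x,np.abs(r.fun).max()
def onz(n,u,z):
    return np.r_[least_squares(lambda q:proj(n,[q[0],q[1],z])[0]-u,[.5,0]).x,z]
def rel(targets,start=None):
    """targets: list of (pos, Rotation) world -> row fractions from the measured (or given) pose"""
    if start is None:
        s=bot.sense();start=(s["tcp_pos"],R.from_rotvec(s["ee_rot"]))
    p0,R0=start
    for p,Rt in targets:
        print(np.round(R0.inv().apply(np.array(p)-p0)/.25,3),np.round((R0.inv()*Rt).as_rotvec()/(2*np.pi),4))
def down(yaw_y,tilt_axis=None):
    """tool pointing down, its closing axis y along world heading yaw_y"""
    y=np.array([np.cos(yaw_y),np.sin(yaw_y),0]);z=np.array([0,0,-1.])
    return R.from_matrix(np.c_[np.cross(y,z),y,z])
E
cat > m.py <<'E'
from h import *
import cv2
g={n:cv2.cvtColor(cv2.imread(f"pics/{n}0.png"),cv2.COLOR_BGR2GRAY) for n in C}
sub=lambda n,p,w=3:cv2.cornerSubPix(g[n],np.float32(p).reshape(-1,1,2),(w,w),(-1,-1),(3,50,.01)).reshape(-1,2)
T={"A":[(167.75,200.75),(201.5,205.5),(198.5,231.25),(164.5,226.25)],"B":[(160,261),(194.25,265.25),(191.25,290.5),(156.5,286.5)]}
S={"A":[(355,361),(338.7,337.1),(362.3,327.1),(380,349)],"B":[(414.7,334.6),(396.9,313.1),(419.05,304),(439,325)]}
for k in T:
    t,s=sub("top",T[k]),sub("scene",S[k])
    print(k,"shift",np.abs(t-T[k]).max(),np.abs(s-S[k]).max(),s.round(1).tolist())
    # rows: high-far, low-far, low-near, high-near
    X=[];
    for a,b in zip(t,s):
        x,e=tri([("top",a),("scene",b)]);X.append(x);print(" ",x.round(4),e.round(2))
    # rigid fit 80x60 with free rotation, both views
    L=np.array([(40,30,0),(-40,30,0),(-40,-30,0),(40,-30,0)])*1e-3
    L=L*[1,-1,1] if np.cross(X[0]-X[1],X[1]-X[2])[2]<0 else L
    f=lambda q:np.r_[(proj("top",R.from_rotvec(q[3:]).apply(L)+q[:3])-t).ravel(),(proj("scene",R.from_rotvec(q[3:]).apply(L)+q[:3])-s).ravel()]
    q=least_squares(f,np.r_[np.mean(X,0),0,0,1.4]);M=R.from_rotvec(q.x[3:]).as_matrix()
    print(" fit c",q.x[:3].round(4),"x",M[:,0].round(3),"y",M[:,1].round(3),"tilt",np.degrees(np.arccos(M[2,2])).round(1),"res",np.abs(q.fun).max().round(2))
# station
pt=[(306.5,242.5),(339,231.5),(347.5,254.5),(315.75,266)]; ft=[(342,221.25),(356.5,260),(273.25,289.75),(259.5,251.25)]
ps=[(306.5,215),(290,230.3),(315,247)];fs=[(305,208.75),(279.5,232.5),(346.5,280)]
Lp=np.array([(40,-30,16),(-40,-30,16),(-40,30,16),(40,30,16)])*1e-3
Lf=np.array([(-60,-50,6),(-60,50,6),(155,50,6),(155,-50,6)])*1e-3
def W(q,L):
    return R.from_euler("z",q[3]).apply(L)+q[:3]
def mk(sg):
    m=np.array([1,sg,1]);lp,lf=Lp*m,Lf*m
    def f(q,cams="ts"):
        r=[]
        if "t" in cams: r+=[(proj("top",W(q,lp))-pt).ravel(),(proj("top",W(q,lf))-ft).ravel()]
        if "s" in cams:
            # scene: far-from-scanner corners
            r+=[(proj("scene",W(q,lp[[1,2,3]]))-ps).ravel(),(proj("scene",W(q,lf[[0,1,2]]))-fs).ravel()]
        return np.concatenate(r)
    return f
for sg in(1,-1):
    for cams in("ts","t","s"):
        q=least_squares(mk(sg),[.5,-.07,0,1.9],args=(cams,));print("station",sg,cams,q.x.round(4),"res",q.fun.round(1).tolist() if cams=="ts" else np.abs(q.fun).max().round(2))
x,e=tri([("top",(430,231)),("scene",(253.75,155))]);print("tin lid",x.round(4),e)
for n,a,b in(("top",(430.5,230.9),(418.5,229.6)),("scene",(253.5,154.5),(256,160.5))):
    A,B=onz(n,a,.094),onz(n,b,.094);d=B-A;print(n,A,np.degrees(np.arctan2(d[1],d[0])),np.hypot(*d[:2]))
E
python3 m.py
```

```text
A shift 1.05712890625 0.7749084472656023 [[355.0, 361.0], [338.29998779296875, 337.8999938964844], [362.29998779296875, 327.1000061035156], [380.20001220703125, 349.70001220703125]]
  [0.6166 0.3062 0.0804] 0.28
  [0.6104 0.2326 0.0442] 0.04
  [0.552  0.2371 0.0456] 0.45
  [0.5584 0.3116 0.0814] 0.32
 fit c [0.5844 0.2719 0.0629] x [0.074 0.912 0.404] y [-0.997  0.081  0.001] tilt 23.8 res 0.88
B shift 0.5472259521484375 0.7277893066406023 [[414.70001220703125, 334.6000061035156], [396.20001220703125, 313.79998779296875], [419.0, 304.0], [439.29998779296875, 324.79998779296875]]
  [0.477  0.3184 0.0804] 0.38
  [0.4705 0.2467 0.0467] 0.44
  [0.4118 0.2514 0.0456] 0.57
  [0.4189 0.3254 0.08  ] 0.18
 fit c [0.4445 0.2855 0.0631] x [0.081 0.908 0.412] y [-0.994  0.101 -0.028] tilt 24.4 res 0.9
station 1 ts [ 0.5222 -0.0708 -0.0407  1.8208] res [4.2, -2.9, 3.1, 0.6, 0.3, 1.2, 0.5, -2.8, 5.8, 1.6, 0.8, 1.9, -0.3, -7.8, 4.3, -8.5, -18.3, 20.8, 15.3, -7.4, 11.6, -5.8, -27.5, 29.1, 26.3, -15.8, 17.8, -13.6]
station 1 t [ 0.5173 -0.064  -0.0052  1.9334] res 0.87
station 1 s [ 0.3898 -0.3563 -0.4725  1.4694] res 30.57
station -1 ts [ 0.516  -0.0666 -0.0153  1.9245] res [9.8, 24.0, 8.5, 24.1, -8.3, -22.2, -7.6, -22.8, 15.7, 39.6, -12.5, -37.6, -12.3, -38.4, 14.9, 38.8, -0.5, 2.5, 0.4, 1.5, -0.7, 1.9, 0.4, 2.5, -0.1, 2.3, -1.2, 2.5]
station -1 t [ 0.5719 -0.0701 -0.8816  1.9281] res 38.45
station -1 s [ 5.1660e-01 -6.3900e-02 -1.8000e-03  1.9362e+00] res 0.56
tin lid [ 0.5555 -0.2968  0.0932] 0.11202541458959558
top [ 0.55584643 -0.29790441  0.094     ] 84.82884684187012 0.027646414636550376
scene [ 0.55531672 -0.29781471  0.094     ] 81.36361677765466 0.02269079235970067
```

```bash
cat >> h.py <<'E'
ST=np.array([.517,-.064,0]);SY=1.935
PB=np.array([.4445,.2855,.064]);PA=np.array([.584,.272,.064])
def plate(h=np.radians(85.3),t=np.radians(25)):
    X=np.array([np.cos(h)*np.cos(t),np.sin(h)*np.cos(t),np.sin(t)]);Y=np.array([-np.sin(h),np.cos(h),0]);n=np.cross(X,Y)
    return R.from_matrix(np.c_[X,-Y,-n]),n
E
python3 - <<'E'
from h import *
Rp,n=plate()
rel([(PB+n*.05,Rp)]); rel([(PB-n*.016,Rp)],(PB+n*.05,Rp)); print(n)
E
```

```text
[-1.35  -1.037  0.486] [-0.0466  0.059   0.2087]
[0.    0.    0.264] [0. 0. 0.]
[-0.03462871 -0.42119716  0.90630779]
```

Call:
send_rows:
  increments:
    - {"dx": -0.12,"dy": -0.09,"dz": 0,"ax": -0.006,"ay": 0.007,"az": 0.026}
    - {"dx": -0.25,"dy": -0.19,"dz": 0.05,"ax": -0.012,"ay": 0.015,"az": 0.052}
    - {"dx": -0.4,"dy": -0.3,"dz": 0.1,"ax": -0.018,"ay": 0.022,"az": 0.078}
    - {"dx": -0.55,"dy": -0.42,"dz": 0.15,"ax": -0.023,"ay": 0.03,"az": 0.104}
    - {"dx": -0.7,"dy": -0.54,"dz": 0.2,"ax": -0.03,"ay": 0.037,"az": 0.13}
    - {"dx": -0.85,"dy": -0.65,"dz": 0.25,"ax": -0.035,"ay": 0.044,"az": 0.156}
    - {"dx": -0.95,"dy": -0.75,"dz": 0.3,"ax": -0.041,"ay": 0.052,"az": 0.182}
    - {"dx": -1,"dy": -0.8,"dz": 0.33,"ax": -0.0466,"ay": 0.059,"az": 0.2087}
    - {"dx": -1,"dy": -0.8,"dz": 0.33,"ax": -0.0466,"ay": 0.059,"az": 0.2087}
  grip: 1

```text
time_s: 1.23
tcp_pos: [0.3786, 0.346, 0.1476]
ee_rot: [-2.071, -1.899, -0.456]
force: [-0.6, 0.2, -0.7]
grip_width: 1.004
grasp_force: 0.0
```

Run:
```python
from h import *
Rp,n=plate()
rel([(PB+n*.04,Rp)]);print(bot.sense()["joint_positions"].round(2),bot.sense()["tcp_pos"])
```

```text
[-0.339  0.284  0.05 ] [-0.      0.0001 -0.0007]
[-0.46  0.46 -0.17  2.16 -0.84  0.35  0.08] [0.37856251 0.3460311  0.14758396]
```

Call:
send_rows:
  increments:
    - {"dx": -0.17,"dy": 0.14,"dz": 0.0}
    - {"dx": -0.339,"dy": 0.284,"dz": 0.02}
    - {"dx": -0.339,"dy": 0.284,"dz": 0.05}
    - {"dx": -0.339,"dy": 0.284,"dz": 0.05}

```text
$.increments[0]: bad value
```

Call:
send_rows:
  increments:
    - {"dz": 0.05}
    - {"dz": 0.1}
    - {"dz": 0.15}
    - {"dz": 0.18}
    - {"dz": 0.2}
    - {"dz": 0.21}
    - {"dz": 0.22}
    - {"dz": 0.224}
    - {"dz": 0.224}

```text
$.increments[0]: bad value
```

Run:
```python
from h import *
import cv2
Rp,n=plate()
rel([(PB-n*.016,Rp)]);print(bot.sense()["force"])
t=imaging.grab_frame("top")[:,:,::-1];s=imaging.grab_frame("scene")[:,:,::-1]
a=cv2.resize(t[200:350,90:230],(560,600),interpolation=2)[:, 130:530];b=cv2.resize(s[260:410,370:470],(400,600),interpolation=2)
cv2.imwrite("pics/g1.png",np.hstack([a,b]))
```

```text
[-0.339  0.284  0.274] [-0.      0.0001 -0.0007]
[-0.62004626  0.24129659 -0.70703594]
```

View pics/g1.png

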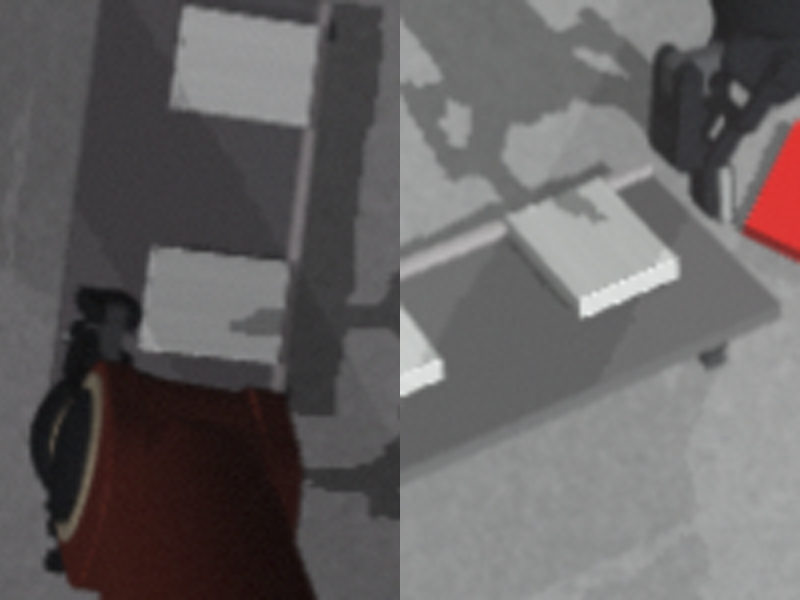

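The moves were refused because rows need all six numbers. The picture only shows the gripper still beside the plates, with B's corners clear.

Call:
send_rows:
  increments:
    - {"dx": -0.17,"dy": 0.14,"dz": 0.0,"ax": 0,"ay": 0,"az": 0}
    - {"dx": -0.339,"dy": 0.284,"dz": 0.02,"ax": 0,"ay": 0,"az": 0}
    - {"dx": -0.339,"dy": 0.284,"dz": 0.05,"ax": 0,"ay": 0,"az": 0}
    - {"dx": -0.339,"dy": 0.284,"dz": 0.05,"ax": 0,"ay": 0,"az": 0}

```text
time_s: 1.82
tcp_pos: [0.4425, 0.2742, 0.1016]
ee_rot: [-2.06, -1.906, -0.46]
force: [0.1, 0.4, 0.4]
grip_width: 1.001
grasp_force: 0.0
```

Call:
send_rows:
  increments:
    - {"dx": 0,"dy": 0,"dz": 0.06,"ax": 0,"ay": 0,"az": 0}
    - {"dx": 0,"dy": 0,"dz": 0.12,"ax": 0,"ay": 0,"az": 0}
    - {"dx": 0,"dy": 0,"dz": 0.17,"ax": 0,"ay": 0,"az": 0}
    - {"dx": 0,"dy": 0,"dz": 0.2,"ax": 0,"ay": 0,"az": 0}
    - {"dx": 0,"dy": 0,"dz": 0.215,"ax": 0,"ay": 0,"az": 0}
    - {"dx": 0,"dy": 0,"dz": 0.224,"ax": 0,"ay": 0,"az": 0}
    - {"dx": 0,"dy": 0,"dz": 0.224,"ax": 0,"ay": 0,"az": 0}

```text
time_s: 2.7
tcp_pos: [0.4454, 0.2955, 0.0509]
ee_rot: [-2.066, -1.903, -0.461]
force: [-0.6, -0.2, 0.1]
grip_width: 1.002
grasp_force: 0.0
```

Call:
send_rows:
  increments:
    - {"dx": 0,"dy": 0,"dz": 0,"ax": 0,"ay": 0,"az": 0}
    - {"dx": 0,"dy": 0,"dz": 0,"ax": 0,"ay": 0,"az": 0}
    - {"dx": 0,"dy": 0,"dz": 0,"ax": 0,"ay": 0,"az": 0}
    - {"dx": 0,"dy": 0,"dz": 0,"ax": 0,"ay": 0,"az": 0}
    - {"dx": 0,"dy": 0,"dz": 0,"ax": 0,"ay": 0,"az": 0}
    - {"dx": 0,"dy": 0,"dz": 0,"ax": 0,"ay": 0,"az": 0}
  grip: 0.5

```text
time_s: 3.45
tcp_pos: [0.4456, 0.2953, 0.0514]
ee_rot: [-2.067, -1.902, -0.462]
force: [-0.4, -2.5, 5.2]
grip_width: 0.683
grasp_force: 64.5
```

Call:
send_rows:
  increments:
    - {"dx": 0,"dy": 0,"dz": -0.04,"ax": 0,"ay": 0,"az": 0}
    - {"dx": 0,"dy": 0,"dz": -0.12,"ax": 0,"ay": 0,"az": 0}
    - {"dx": 0,"dy": 0,"dz": -0.24,"ax": 0,"ay": 0,"az": 0}
    - {"dx": 0,"dy": 0,"dz": -0.36,"ax": 0,"ay": 0,"az": 0}
    - {"dx": 0,"dy": 0,"dz": -0.36,"ax": 0,"ay": 0,"az": 0}

```text
time_s: 4.08
tcp_pos: [0.4432, 0.2568, 0.134]
ee_rot: [-2.068, -1.904, -0.466]
force: [0.4, 0.1, -1.4]
grip_width: 0.681
grasp_force: 65.0
```

```bash
cat >> h.py <<'E'
RS=down(SY-np.pi/2)   # closing along station y
RT=down(SY-np.pi)     # closing along station x
E
python3 - <<'E'
from h import *
import cv2
print(bot.sense()["force"])
rel([(ST+[0,0,.10],RS)])
cv2.imwrite("pics/lift.png",imaging.grab_frame("scene")[:,:,::-1])
E
```

```text
[ 0.44910906  0.06969424 -1.37800779]
[-1.194  0.401 -0.408] [ 0.0164 -0.0684 -0.0699]
```

Run:
```python
from h import *
from scipy.spatial.transform import Slerp
s=bot.sense();R0=R.from_rotvec(s["ee_rot"]);sl=Slerp([0,1],R.concatenate([R0,RS]))
rel([([.445,.24,.215],sl(.2)),([.46,.18,.215],sl(.4)),([.48,.12,.215],sl(.6)),([.5,.06,.215],sl(.8)),([.51,0,.215],RS),(ST+[0,0,.2],RS)])
```

```text
[ 0.078  0.017 -0.326] [ 0.0032 -0.0137 -0.014 ]
[-0.135  0.097 -0.426] [ 0.0064 -0.0274 -0.0279]
[-0.345  0.196 -0.524] [ 0.0096 -0.0411 -0.0419]
[-0.556  0.296 -0.623] [ 0.0128 -0.0548 -0.0559]
[-0.77   0.355 -0.723] [ 0.016  -0.0685 -0.0699]
[-1.024  0.404 -0.776] [ 0.016  -0.0685 -0.0699]
```

Call:
send_rows:
  increments:
    - {"dx": 0.04,"dy": 0.01,"dz": -0.17,"ax": 0,"ay": 0,"az": 0}
    - {"dx": 0.078,"dy": 0.017,"dz": -0.326,"ax": 0.003,"ay": -0.014,"az": -0.014}
    - {"dx": -0.02,"dy": 0.06,"dz": -0.38,"ax": 0.005,"ay": -0.02,"az": -0.021}
    - {"dx": -0.135,"dy": 0.097,"dz": -0.426,"ax": 0.006,"ay": -0.027,"az": -0.028}
    - {"dx": -0.345,"dy": 0.196,"dz": -0.524,"ax": 0.01,"ay": -0.041,"az": -0.042}
    - {"dx": -0.556,"dy": 0.296,"dz": -0.623,"ax": 0.013,"ay": -0.055,"az": -0.056}
    - {"dx": -0.77,"dy": 0.355,"dz": -0.723,"ax": 0.016,"ay": -0.0685,"az": -0.07}
    - {"dx": -0.99,"dy": 0.404,"dz": -0.776,"ax": 0.016,"ay": -0.0685,"az": -0.07}
    - {"dx": -0.99,"dy": 0.404,"dz": -0.776,"ax": 0.016,"ay": -0.0685,"az": -0.07}
    - {"dx": -0.99,"dy": 0.404,"dz": -0.776,"ax": 0.016,"ay": -0.0685,"az": -0.07}

```text
time_s: 5.38
tcp_pos: [0.5169, -0.0549, 0.2013]
ee_rot: [-1.777, -2.584, 0.002]
force: [-0.3, 0.3, -1.3]
grip_width: 0.682
grasp_force: 65.7
```

Run:
```python
from h import *
rel([(ST+[0,0,.2],RS),(ST+[0,0,.06],RS)])
```

```text
[-0.034 -0.013  0.005] [-0.0007 -0.0006  0.0003]
[-0.036 -0.01   0.565] [-0.0007 -0.0006  0.0003]
```

Call:
send_rows:
  increments:
    - {"dx": -0.036,"dy": -0.011,"dz": 0.1,"ax": -0.0007,"ay": -0.0006,"az": 0.0003}
    - {"dx": -0.036,"dy": -0.011,"dz": 0.25,"ax": -0.0007,"ay": -0.0006,"az": 0.0003}
    - {"dx": -0.036,"dy": -0.011,"dz": 0.42,"ax": -0.0007,"ay": -0.0006,"az": 0.0003}
    - {"dx": -0.036,"dy": -0.011,"dz": 0.58,"ax": -0.0007,"ay": -0.0006,"az": 0.0003}
    - {"dx": -0.036,"dy": -0.011,"dz": 0.62,"ax": -0.0007,"ay": -0.0006,"az": 0.0003}
    - {"dx": -0.036,"dy": -0.011,"dz": 0.62,"ax": -0.0007,"ay": -0.0006,"az": 0.0003}
    - {"dx": -0.036,"dy": -0.011,"dz": 0.62,"ax": -0.0007,"ay": -0.0006,"az": 0.0003}

```text
time_s: 6.25
tcp_pos: [0.5193, -0.0651, 0.0494]
ee_rot: [1.779, 2.582, 0.004]
force: [0.8, 0.7, -1.2]
grip_width: 0.687
grasp_force: 65.7
```

```bash
cat >> h.py <<'E'
import cv2
def crop(i,x,y,w,h,k,step=10):
    c=np.ascontiguousarray(cv2.resize(i[y:y+h,x:x+w],None,fx=k,fy=k,interpolation=cv2.INTER_CUBIC))
    for u in range((x+9)//step*step,x+w,step):
        cv2.putText(c,str(u),(int((u-x+.5)*k)-10,12),0,.35,(0,255,255),1);cv2.line(c,(int((u-x+.5)*k),14),(int((u-x+.5)*k),20),(0,255,255),1)
    for v in range((y+9)//step*step,y+h,step):
        cv2.putText(c,str(v),(0,int((v-y+.5)*k)+4),0,.35,(0,255,255),1);cv2.line(c,(24,int((v-y+.5)*k)),(30,int((v-y+.5)*k)),(0,255,255),1)
    return c
E
python3 - <<'E'
from h import *
rel([(ST+[0,0,.045],RS)]);
im={n:imaging.grab_frame(n)[:,:,::-1].copy() for n in C}
cv2.imwrite("pics/hold.png",np.hstack([crop(im["scene"],270,180,67,100,6),crop(im["top"],292,210,66,100,6)]))
Rz=R.from_euler("z",SY)
for z in(.043,.057):
  L=np.array([(40,-30,0),(-40,-30,0),(-40,30,0),(40,30,0)])*1e-3
  P=Rz.apply(L)+ST+[0,0,z]
  print(z,proj("scene",P).round(1).tolist(),proj("top",P).round(1).tolist())
E
```

```text
[ 0.008 -0.007  0.017] [0.0009 0.0006 0.    ]
0.043 [[314.6, 240.0], [289.8, 222.9], [305.7, 208.2], [330.4, 224.7]] [[306.8, 241.6], [338.7, 230.1], [347.5, 254.0], [315.5, 265.6]]
0.057 [[314.6, 236.7], [289.5, 219.5], [305.6, 204.7], [330.5, 221.2]] [[306.7, 241.1], [339.0, 229.5], [347.8, 253.6], [315.5, 265.3]]
```

View pics/hold.png

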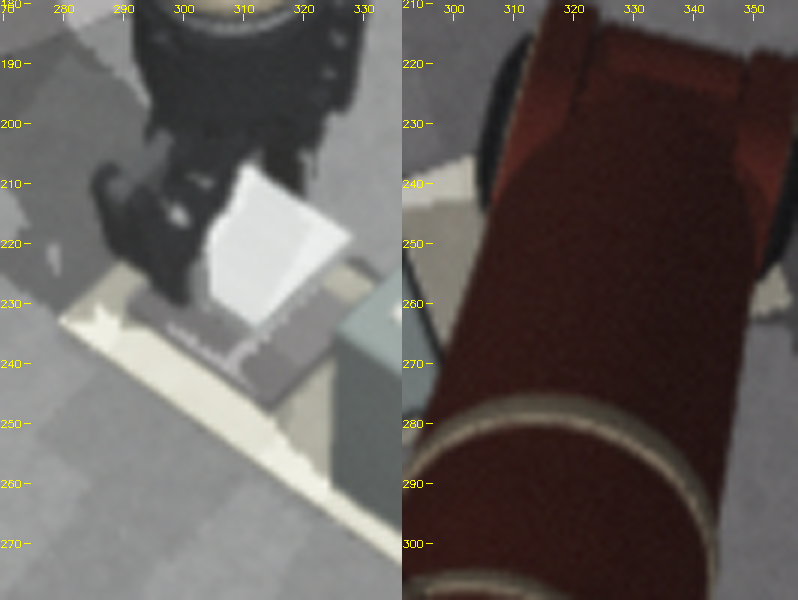

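Run:
```python
from h import *
im=imaging.grab_frame("scene")[:,:,::-1].copy()
c=im[200:245,285:335].astype(float);c=np.clip((c-110)*1.9,0,255).astype(np.uint8)
f=np.zeros_like(im);f[200:245,285:335]=c
cv2.imwrite("pics/hold2.png",crop(f,285,200,50,45,13,5))
```

```text
(no output)
```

View pics/hold2.png

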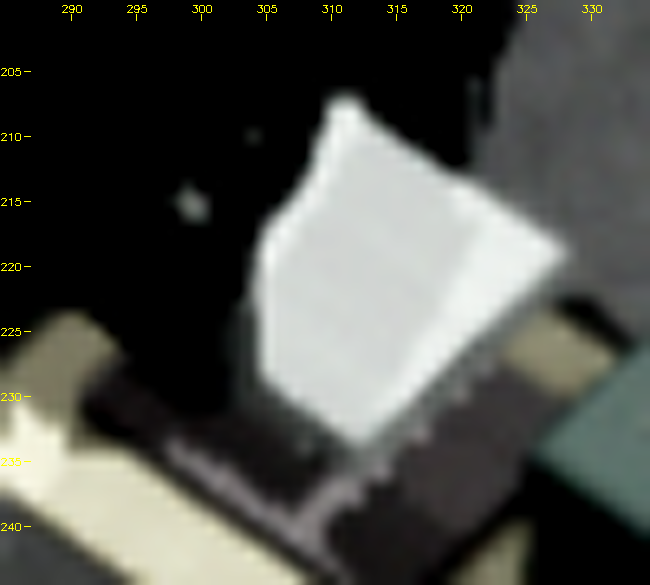

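Call:
send_rows:
  increments:
    - {"dx": 0.023,"dy": -0.007,"dz": 0.04,"ax": 0.0009,"ay": 0.0006,"az": 0}
    - {"dx": 0.023,"dy": -0.007,"dz": 0.08,"ax": 0.0009,"ay": 0.0006,"az": 0}
    - {"dx": 0.023,"dy": -0.007,"dz": 0.11,"ax": 0.0009,"ay": 0.0006,"az": 0}
    - {"dx": 0.023,"dy": -0.007,"dz": 0.122,"ax": 0.0009,"ay": 0.0006,"az": 0}
    - {"dx": 0.023,"dy": -0.007,"dz": 0.122,"ax": 0.0009,"ay": 0.0006,"az": 0}
    - {"dx": 0.023,"dy": -0.007,"dz": 0.122,"ax": 0.0009,"ay": 0.0006,"az": 0}

```text
time_s: 7.15
tcp_pos: [0.5146, -0.0609, 0.0176]
ee_rot: [-1.782, -2.585, 0.003]
force: [0.3, -0.6, -2.1]
grip_width: 0.683
grasp_force: 65.8
```

Run:
```python
from h import *
rel([(ST+[-.357*.0037,.934*.0037,.014],RS)])
```

```text
[-0.     0.005  0.014] [-0.0004 -0.0001 -0.0001]
```

Call:
send_rows:
  increments:
    - {"dx": 0,"dy": 0.005,"dz": 0.004,"ax": -0.0004,"ay": 0,"az": 0}
    - {"dx": 0,"dy": 0.005,"dz": 0.008,"ax": -0.0004,"ay": 0,"az": 0}
    - {"dx": 0,"dy": 0.005,"dz": 0.012,"ax": -0.0004,"ay": 0,"az": 0}
    - {"dx": 0,"dy": 0.005,"dz": 0.012,"ax": -0.0004,"ay": 0,"az": 0}

```text
time_s: 7.65
tcp_pos: [0.5155, -0.0603, 0.0143]
ee_rot: [-1.783, -2.585, -0.0]
force: [-0.5, 0.5, -2.3]
grip_width: 0.682
grasp_force: 65.8
```

Call:
send_rows:
  increments:
    - {"dx": 0,"dy": 0,"dz": 0.004,"ax": 0,"ay": 0,"az": 0}
    - {"dx": 0,"dy": 0,"dz": 0.008,"ax": 0,"ay": 0,"az": 0}
    - {"dx": 0,"dy": 0,"dz": 0.008,"ax": 0,"ay": 0,"az": 0}

```text
time_s: 8.02
tcp_pos: [0.5156, -0.0604, 0.0139]
ee_rot: [-1.783, -2.586, -0.001]
force: [-2.2, 0.5, 10.1]
grip_width: 0.685
grasp_force: 67.1
```

Call:
send_rows:
  increments:
    - {"dx": 0,"dy": 0,"dz": -0.006,"ax": 0,"ay": 0,"az": 0}
    - {"dx": 0,"dy": 0,"dz": -0.006,"ax": 0,"ay": 0,"az": 0}
    - {"dx": 0,"dy": 0,"dz": -0.006,"ax": 0,"ay": 0,"az": 0}
    - {"dx": 0,"dy": 0,"dz": -0.006,"ax": 0,"ay": 0,"az": 0}
  grip: 1

```text
time_s: 8.52
tcp_pos: [0.5155, -0.0603, 0.0137]
ee_rot: [-1.783, -2.585, -0.0]
force: [-0.7, 0.5, -0.7]
grip_width: 1.0
grasp_force: 0.0
```

Run:
```python
from h import *
from scipy.spatial.transform import Slerp
Rp,n=plate()
s=bot.sense();p0=s["tcp_pos"];R0=R.from_rotvec(s["ee_rot"]);sl=Slerp([0,1],R.concatenate([R0,Rp]))
H=PA+n*.04
rel([(p0+[0,0,.08],R0),(p0+[0,0,.16],R0),([.52,0,.205],sl(.2)),([.53,.06,.21],sl(.4)),([.55,.12,.21],sl(.6)),([.57,.18,.2],sl(.8)),(H+n*.06,Rp),(H,Rp)])
```

```text
[ 0.   -0.   -0.32] [0. 0. 0.]
[ 0.001 -0.    -0.64 ] [0. 0. 0.]
[ 0.22   0.102 -0.765] [-0.0031  0.0136  0.0139]
[ 0.43   0.225 -0.785] [-0.0062  0.0273  0.0279]
[ 0.626  0.385 -0.785] [-0.0094  0.0409  0.0418]
[ 0.822  0.545 -0.745] [-0.0125  0.0545  0.0558]
[ 0.993  0.656 -0.563] [-0.0156  0.0681  0.0697]
[ 1.084  0.699 -0.345] [-0.0156  0.0681  0.0697]
```

Call:
send_rows:
  increments:
    - {"dx": 0,"dy": 0,"dz": -0.16,"ax": 0,"ay": 0,"az": 0}
    - {"dx": 0,"dy": 0,"dz": -0.36,"ax": 0,"ay": 0,"az": 0}
    - {"dx": 0,"dy": 0,"dz": -0.6,"ax": 0,"ay": 0,"az": 0}
    - {"dx": 0.1,"dy": 0.04,"dz": -0.72,"ax": -0.0015,"ay": 0.007,"az": 0.007}
    - {"dx": 0.22,"dy": 0.102,"dz": -0.765,"ax": -0.003,"ay": 0.0136,"az": 0.014}
    - {"dx": 0.43,"dy": 0.225,"dz": -0.785,"ax": -0.006,"ay": 0.027,"az": 0.028}
    - {"dx": 0.626,"dy": 0.385,"dz": -0.785,"ax": -0.009,"ay": 0.041,"az": 0.042}
    - {"dx": 0.822,"dy": 0.545,"dz": -0.745,"ax": -0.0125,"ay": 0.0545,"az": 0.056}
    - {"dx": 0.98,"dy": 0.656,"dz": -0.563,"ax": -0.0156,"ay": 0.068,"az": 0.07}
    - {"dx": 0.98,"dy": 0.656,"dz": -0.563,"ax": -0.0156,"ay": 0.068,"az": 0.07}
    - {"dx": 0.98,"dy": 0.656,"dz": -0.563,"ax": -0.0156,"ay": 0.068,"az": 0.07}

```text
time_s: 9.9
tcp_pos: [0.5821, 0.226, 0.1548]
ee_rot: [-2.07, -1.904, -0.457]
force: [-0.4, 0.3, 0.8]
grip_width: 1.001
grasp_force: 0.0
```

Run:
```python
from h import *
Rp,n=plate();X=Rp.as_matrix()[:,0]
rel([(PA-.003*X+n*.03,Rp),(PA-.003*X-n*.016,Rp)])
# check placed B and A on desk
im={n:imaging.grab_frame(n)[:,:,::-1].copy() for n in C}
for n in C: cv2.imwrite(f"pics/{n}1.png",im[n])
f=np.hstack([crop(im["scene"],275,195,66,70,6,5),crop(im["top"],295,215,67,70,6,5)])
cv2.imwrite("pics/placed1.png",f)
L=np.array([(40,-30,.0),(-40,-30,0),(-40,30,0),(40,30,0)])*1e-3
P=R.from_euler("z",SY).apply(L)+ST+[0,0,.03]
for c in C: print(c,proj(c,P).round(1).tolist())
```

```text
[ 0.002 -0.008  0.287] [ 0.0002  0.0004 -0.0002]
[ 0.002 -0.008  0.471] [ 0.0002  0.0004 -0.0002]
scene [[314.7, 243.1], [290.0, 226.0], [305.8, 211.4], [330.3, 227.8]]
top [[306.8, 242.0], [338.5, 230.6], [347.1, 254.3], [315.5, 265.8]]
```

View pics/placed1.png

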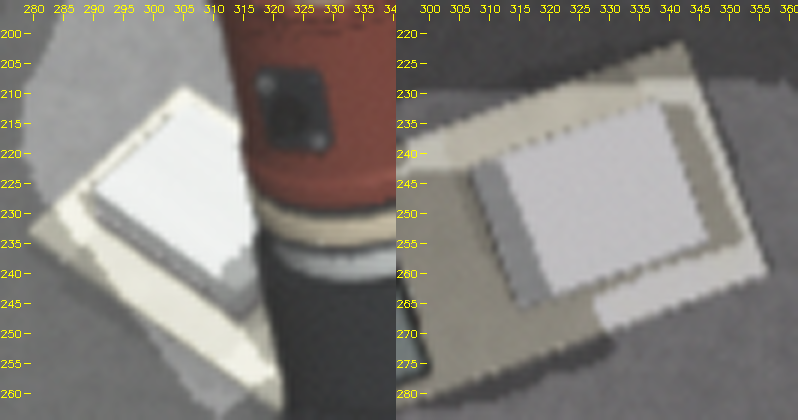

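Plate B lies on the pedestal. Its top-view corners, about (307,243), (338.5,230.5), (346,254.5) and (316,266), are within about 1 px of the pedestal outline. Now plate A.

Call:
send_rows:
  increments:
    - {"dx": 0.002,"dy": -0.008,"dz": 0.12,"ax": 0,"ay": 0.0004,"az": 0}
    - {"dx": 0.002,"dy": -0.008,"dz": 0.24,"ax": 0,"ay": 0.0004,"az": 0}
    - {"dx": 0.002,"dy": -0.008,"dz": 0.33,"ax": 0,"ay": 0.0004,"az": 0}
    - {"dx": 0.002,"dy": -0.008,"dz": 0.4,"ax": 0,"ay": 0.0004,"az": 0}
    - {"dx": 0.002,"dy": -0.008,"dz": 0.44,"ax": 0,"ay": 0.0004,"az": 0}
    - {"dx": 0.002,"dy": -0.008,"dz": 0.46,"ax": 0,"ay": 0.0004,"az": 0}
    - {"dx": 0.002,"dy": -0.008,"dz": 0.471,"ax": 0,"ay": 0.0004,"az": 0}
    - {"dx": 0.002,"dy": -0.008,"dz": 0.471,"ax": 0,"ay": 0.0004,"az": 0}

```text
time_s: 11.0
tcp_pos: [0.5843, 0.2768, 0.0486]
ee_rot: [-2.068, -1.902, -0.461]
force: [0.7, -0.3, -0.7]
grip_width: 1.001
grasp_force: 0.0
```

Call:
send_rows:
  increments:
    - {"dx": 0,"dy": 0,"dz": 0,"ax": 0,"ay": 0,"az": 0}
    - {"dx": 0,"dy": 0,"dz": 0,"ax": 0,"ay": 0,"az": 0}
    - {"dx": 0,"dy": 0,"dz": 0,"ax": 0,"ay": 0,"az": 0}
    - {"dx": 0,"dy": 0,"dz": 0,"ax": 0,"ay": 0,"az": 0}
    - {"dx": 0,"dy": 0,"dz": 0,"ax": 0,"ay": 0,"az": 0}
    - {"dx": 0,"dy": 0,"dz": 0,"ax": 0,"ay": 0,"az": 0}
  grip: 0.5

```text
time_s: 11.75
tcp_pos: [0.5847, 0.2764, 0.049]
ee_rot: [-2.069, -1.902, -0.462]
force: [-0.1, -2.1, 5.3]
grip_width: 0.685
grasp_force: 66.3
```

Call:
send_rows:
  increments:
    - {"dx": 0,"dy": 0,"dz": -0.04,"ax": 0,"ay": 0,"az": 0}
    - {"dx": 0,"dy": 0,"dz": -0.12,"ax": 0,"ay": 0,"az": 0}
    - {"dx": 0,"dy": 0,"dz": -0.24,"ax": 0,"ay": 0,"az": 0}
    - {"dx": 0,"dy": 0,"dz": -0.36,"ax": 0,"ay": 0,"az": 0}
    - {"dx": 0,"dy": 0,"dz": -0.36,"ax": 0,"ay": 0,"az": 0}

```text
time_s: 12.38
tcp_pos: [0.5829, 0.2373, 0.1327]
ee_rot: [-2.072, -1.902, -0.467]
force: [0.0, 0.4, -0.7]
grip_width: 0.682
grasp_force: 65.6
```

Run:
```python
from h import *
from scipy.spatial.transform import Slerp
s=bot.sense();R0=R.from_rotvec(s["ee_rot"]);sl=Slerp([0,1],R.concatenate([R0,RS]))
rel([([.58,.22,.215],sl(.2)),([.57,.16,.215],sl(.4)),([.55,.1,.215],sl(.6)),([.53,.05,.215],sl(.8)),([.52,0,.215],RS),(ST+[0,0,.2],RS)])
```

```text
[ 0.076 -0.004 -0.328] [ 0.0033 -0.0137 -0.0141]
[-0.143 -0.023 -0.431] [ 0.0067 -0.0273 -0.0281]
[-0.366 -0.082 -0.536] [ 0.01   -0.041  -0.0422]
[-0.552 -0.144 -0.623] [ 0.0133 -0.0547 -0.0563]
[-0.736 -0.167 -0.709] [ 0.0166 -0.0683 -0.0703]
[-0.993 -0.157 -0.764] [ 0.0166 -0.0683 -0.0703]
```

Call:
send_rows:
  increments:
    - {"dx": 0.04,"dy": 0,"dz": -0.17,"ax": 0,"ay": 0,"az": 0}
    - {"dx": 0.076,"dy": -0.004,"dz": -0.328,"ax": 0.003,"ay": -0.014,"az": -0.014}
    - {"dx": -0.02,"dy": -0.01,"dz": -0.38,"ax": 0.005,"ay": -0.02,"az": -0.021}
    - {"dx": -0.143,"dy": -0.023,"dz": -0.431,"ax": 0.007,"ay": -0.027,"az": -0.028}
    - {"dx": -0.366,"dy": -0.082,"dz": -0.536,"ax": 0.01,"ay": -0.041,"az": -0.042}
    - {"dx": -0.552,"dy": -0.144,"dz": -0.623,"ax": 0.013,"ay": -0.055,"az": -0.056}
    - {"dx": -0.736,"dy": -0.167,"dz": -0.709,"ax": 0.0166,"ay": -0.068,"az": -0.07}
    - {"dx": -0.993,"dy": -0.157,"dz": -0.764,"ax": 0.0166,"ay": -0.068,"az": -0.07}
    - {"dx": -0.993,"dy": -0.157,"dz": -0.764,"ax": 0.0166,"ay": -0.068,"az": -0.07}
    - {"dx": -0.993,"dy": -0.157,"dz": -0.764,"ax": 0.0166,"ay": -0.068,"az": -0.07}

```text
time_s: 13.62
tcp_pos: [0.5157, -0.0619, 0.1967]
ee_rot: [-1.777, -2.58, 0.003]
force: [0.6, -0.2, -1.8]
grip_width: 0.682
grasp_force: 65.5
```

Run:
```python
from h import *
rel([(ST+[0,0,.2],RS),(ST+[0,0,.05],RS)])
```

```text
[-0.01   0.002 -0.013] [-0.001 -0.001  0.   ]
[-0.013  0.006  0.587] [-0.001 -0.001  0.   ]
```

Call:
send_rows:
  increments:
    - {"dx": -0.012,"dy": 0.005,"dz": 0.1,"ax": -0.001,"ay": -0.001,"az": 0}
    - {"dx": -0.012,"dy": 0.005,"dz": 0.25,"ax": -0.001,"ay": -0.001,"az": 0}
    - {"dx": -0.012,"dy": 0.005,"dz": 0.42,"ax": -0.001,"ay": -0.001,"az": 0}
    - {"dx": -0.012,"dy": 0.005,"dz": 0.55,"ax": -0.001,"ay": -0.001,"az": 0}
    - {"dx": -0.012,"dy": 0.005,"dz": 0.585,"ax": -0.001,"ay": -0.001,"az": 0}
    - {"dx": -0.012,"dy": 0.005,"dz": 0.585,"ax": -0.001,"ay": -0.001,"az": 0}
    - {"dx": -0.012,"dy": 0.005,"dz": 0.585,"ax": -0.001,"ay": -0.001,"az": 0}

```text
time_s: 14.5
tcp_pos: [0.5187, -0.0642, 0.0525]
ee_rot: [1.778, 2.585, 0.002]
force: [0.9, -0.5, -0.8]
grip_width: 0.685
grasp_force: 65.4
```

Run:
```python
from h import *
s=bot.sense();z=s["tcp_pos"][2]
rel([(ST+[0,0,.034],RS)]);print(s["tcp_pos"])
im=imaging.grab_frame("scene")[:,:,::-1].copy()
cv2.imwrite("pics/hold3.png",crop(im,288,198,46,50,12,5))
L=np.array([(40,-30,.0),(-40,-30,0),(-40,30,0),(40,30,0)])*1e-3
d=(s["tcp_pos"]-ST)*[1,1,0]
for dx in(0,-.003):
  P=R.from_euler("z",SY).apply(L+[dx,0,0])+ST+d+[0,0,z+.016]
  print(proj("scene",P).round(1).tolist())
```

```text
[ 0.003 -0.006  0.074] [0.0006 0.0004 0.0002]
[ 0.51869014 -0.06419521  0.05248442]
[[313.9, 234.1], [288.7, 216.8], [304.9, 202.0], [330.0, 218.6]]
[[312.9, 233.4], [287.8, 216.2], [303.9, 201.4], [329.0, 218.0]]
```

View pics/hold3.png

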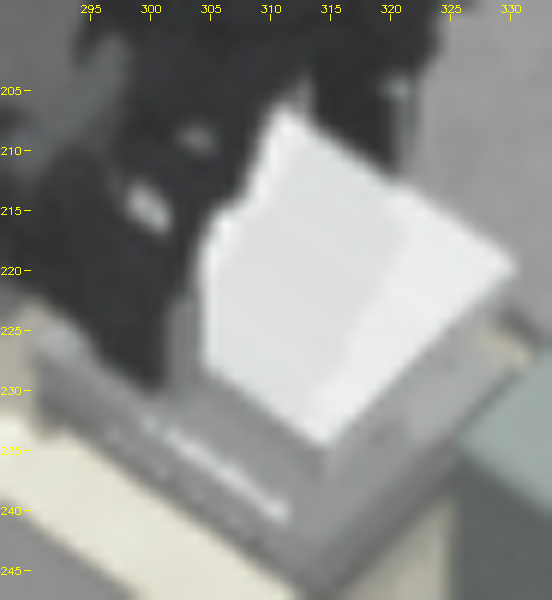

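The held plate's scanner-end corners, at scene (314.5,234.3) and (330.3,219.5), match a plate centred on the TCP within 1 mm. I'll lower it.

Call:
send_rows:
  increments:
    - {"dx": 0,"dy": -0.006,"dz": 0.03,"ax": 0.0006,"ay": 0.0004,"az": 0}
    - {"dx": 0,"dy": -0.006,"dz": 0.05,"ax": 0.0006,"ay": 0.0004,"az": 0}
    - {"dx": 0,"dy": -0.006,"dz": 0.07,"ax": 0.0006,"ay": 0.0004,"az": 0}
    - {"dx": 0,"dy": -0.006,"dz": 0.08,"ax": 0.0006,"ay": 0.0004,"az": 0}
    - {"dx": 0,"dy": -0.006,"dz": 0.08,"ax": 0.0006,"ay": 0.0004,"az": 0}
    - {"dx": 0,"dy": -0.006,"dz": 0.08,"ax": 0.0006,"ay": 0.0004,"az": 0}

```text
time_s: 15.3
tcp_pos: [0.5162, -0.0651, 0.0312]
ee_rot: [-1.78, -2.586, 0.003]
force: [-0.2, 1.2, -0.9]
grip_width: 0.686
grasp_force: 65.5
```

Run:
```python
from h import *
rel([(ST+[.0004,-.0009,.028],RS)])
```

```text
[-0.001  0.005  0.013] [-0.0004 -0.0001  0.0001]
```

Call:
send_rows:
  increments:
    - {"dx": 0,"dy": 0.005,"dz": 0.005,"ax": -0.0004,"ay": 0,"az": 0}
    - {"dx": 0,"dy": 0.005,"dz": 0.01,"ax": -0.0004,"ay": 0,"az": 0}
    - {"dx": 0,"dy": 0.005,"dz": 0.014,"ax": -0.0004,"ay": 0,"az": 0}
    - {"dx": 0,"dy": 0.005,"dz": 0.014,"ax": -0.0004,"ay": 0,"az": 0}

```text
time_s: 15.8
tcp_pos: [0.5173, -0.0646, 0.028]
ee_rot: [-1.781, -2.587, -0.001]
force: [0.1, 0.2, 2.2]
grip_width: 0.687
grasp_force: 65.8
```

Call:
send_rows:
  increments:
    - {"dx": 0,"dy": 0,"dz": 0,"ax": 0,"ay": 0,"az": 0}
    - {"dx": 0,"dy": 0,"dz": 0,"ax": 0,"ay": 0,"az": 0}
    - {"dx": 0,"dy": 0,"dz": 0,"ax": 0,"ay": 0,"az": 0}
    - {"dx": 0,"dy": 0,"dz": 0,"ax": 0,"ay": 0,"az": 0}
    - {"dx": 0,"dy": 0,"dz": -0.1,"ax": 0,"ay": 0,"az": 0}
    - {"dx": 0,"dy": 0,"dz": -0.3,"ax": 0,"ay": 0,"az": 0}
    - {"dx": 0,"dy": 0,"dz": -0.5,"ax": 0,"ay": 0,"az": 0}
    - {"dx": 0,"dy": 0,"dz": -0.64,"ax": 0,"ay": 0,"az": 0}
    - {"dx": 0,"dy": 0,"dz": -0.64,"ax": 0,"ay": 0,"az": 0}
  grip: 1

```text
time_s: 16.92
tcp_pos: [0.5192, -0.0651, 0.1906]
ee_rot: [1.779, 2.583, 0.006]
force: [-0.0, 0.5, 0.8]
grip_width: 1.002
grasp_force: 0.0
```

Run:
```python
from h import *
RG=down(np.radians(-97));TN=np.array([.5555,-.2972,0])
rel([(TN+[0,0,.19],RG)])
im={n:imaging.grab_frame(n) for n in C}
t=cv2.cvtColor(cv2.imread("pics/top0.png"),cv2.COLOR_BGR2GRAY)
# row direction from the three lids (dark discs) in the first top picture
a=onz("top",(430,231),.094)
for px in((426.5,264.7),(427.5,297)): b=onz("top",px,.094);print(b,np.degrees(np.arctan2(*(b-a)[1::-1])),np.hypot(*(b-a)[:2]))
```

```text
[-0.919 -0.195  0.003] [ 0.001  -0.0008  0.3275]
[ 0.47865444 -0.28891131  0.094     ] 174.17826210962815 0.07734175221754594
[ 0.405607  -0.2915232  0.094    ] 178.001755066087 0.15008154384885355
```

Call:
send_rows:
  increments:
    - {"dx": -0.08,"dy": -0.016,"dz": 0,"ax": 0,"ay": 0,"az": 0.028}
    - {"dx": -0.16,"dy": -0.03,"dz": 0,"ax": 0,"ay": 0,"az": 0.056}
    - {"dx": -0.25,"dy": -0.05,"dz": 0,"ax": 0,"ay": 0,"az": 0.084}
    - {"dx": -0.34,"dy": -0.07,"dz": 0,"ax": 0,"ay": 0,"az": 0.112}
    - {"dx": -0.43,"dy": -0.09,"dz": 0,"ax": 0,"ay": 0,"az": 0.14}
    - {"dx": -0.52,"dy": -0.11,"dz": 0,"ax": 0,"ay": 0,"az": 0.168}
    - {"dx": -0.61,"dy": -0.13,"dz": 0,"ax": 0,"ay": 0,"az": 0.196}
    - {"dx": -0.7,"dy": -0.15,"dz": 0,"ax": 0,"ay": 0,"az": 0.224}
    - {"dx": -0.78,"dy": -0.165,"dz": 0,"ax": 0,"ay": 0,"az": 0.252}
    - {"dx": -0.86,"dy": -0.18,"dz": 0,"ax": 0,"ay": 0,"az": 0.28}
    - {"dx": -0.91,"dy": -0.195,"dz": 0,"ax": 0.001,"ay": -0.001,"az": 0.308}
    - {"dx": -0.919,"dy": -0.195,"dz": 0,"ax": 0.001,"ay": -0.001,"az": 0.3275}

```text
time_s: 18.52
tcp_pos: [0.5525, -0.2975, 0.185]
ee_rot: [3.135, -0.202, -0.019]
force: [-0.3, 1.1, 0.0]
grip_width: 1.0
grasp_force: 0.0
```

Run:
```python
from h import *
RG=down(np.radians(-97));TN=np.array([.5555,-.2972,0])
rel([(TN+[0,0,.13],RG),(TN+[0,0,.045],RG)]);print(bot.sense()["joint_positions"].round(2))
im={n:imaging.grab_frame(n)[:,:,::-1].copy() for n in C}
cv2.imwrite("pics/pile.png",np.hstack([crop(im["scene"],275,190,66,75,6,5),crop(im["top"],295,210,67,75,6,5)]))
L=np.array([(40,-30,.0),(-40,-30,0),(-40,30,0),(40,30,0)])*1e-3
P=R.from_euler("z",SY).apply(L)+ST+[0,0,.044]
for c in C: print(c,proj(c,P).round(1).tolist())
```

```text
[ 0.015 -0.003  0.22 ] [ 0.0002  0.0019 -0.001 ]
[ 0.019 -0.004  0.56 ] [ 0.0002  0.0019 -0.001 ]
[ 0.04  0.73  0.76  1.56 -0.54  1.08 -0.77]
scene [[314.6, 239.8], [289.8, 222.7], [305.7, 208.0], [330.4, 224.4]]
top [[306.8, 241.6], [338.7, 230.0], [347.5, 253.9], [315.5, 265.5]]
```

View pics/pile.png

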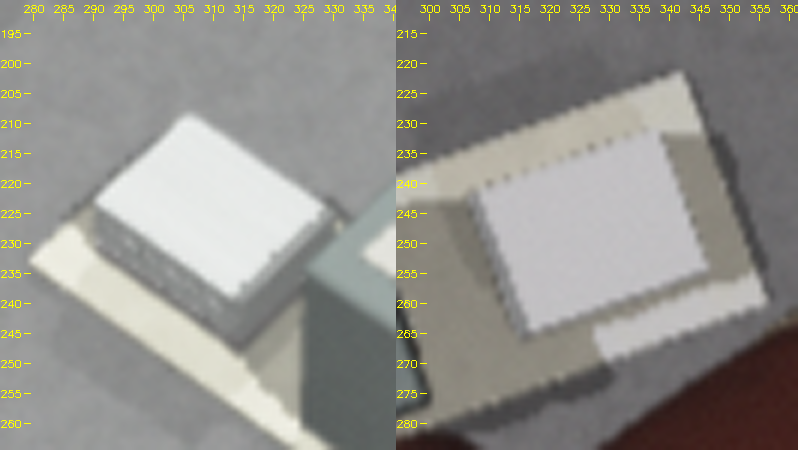

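The pile is square. Its top-face corners, at scene (290,223), (306,208), (329.5,224.5) and (314.5,239.5), sit on the predicted outline. That was my tenth picture, so from here I check by numbers. Now the tin.

Call:
send_rows:
  increments:
    - {"dx": 0.015,"dy": -0.003,"dz": 0.05,"ax": 0,"ay": 0.0019,"az": -0.001}
    - {"dx": 0.016,"dy": -0.003,"dz": 0.14,"ax": 0,"ay": 0.0019,"az": -0.001}
    - {"dx": 0.016,"dy": -0.003,"dz": 0.22,"ax": 0,"ay": 0.0019,"az": -0.001}
    - {"dx": 0.017,"dy": -0.003,"dz": 0.3,"ax": 0,"ay": 0.0019,"az": -0.001}
    - {"dx": 0.018,"dy": -0.003,"dz": 0.38,"ax": 0,"ay": 0.0019,"az": -0.001}
    - {"dx": 0.019,"dy": -0.004,"dz": 0.46,"ax": 0,"ay": 0.0019,"az": -0.001}
    - {"dx": 0.019,"dy": -0.004,"dz": 0.53,"ax": 0,"ay": 0.0019,"az": -0.001}
    - {"dx": 0.019,"dy": -0.004,"dz": 0.56,"ax": 0,"ay": 0.0019,"az": -0.001}
    - {"dx": 0.019,"dy": -0.004,"dz": 0.56,"ax": 0,"ay": 0.0019,"az": -0.001}
    - {"dx": 0.019,"dy": -0.004,"dz": 0.56,"ax": 0,"ay": 0.0019,"az": -0.001}

```text
time_s: 19.88
tcp_pos: [0.5579, -0.2969, 0.0483]
ee_rot: [3.134, -0.182, 0.009]
force: [0.2, -0.4, 0.2]
grip_width: 1.001
grasp_force: 0.0
```

Run:
```python
from h import *
RG=down(np.radians(-97));TN=np.array([.5555,-.2972,0])
rel([(TN+[0,0,.045],RG)]);print(bot.sense()["force"])
```

```text
[-0.01   0.002  0.013] [ 0.0003 -0.0009  0.001 ]
[ 0.22253701 -0.40300419  0.16201832]
```

Call:
send_rows:
  increments:
    - {"dx": -0.009,"dy": 0.002,"dz": 0.012,"ax": 0,"ay": -0.0009,"az": 0.001}
    - {"dx": -0.009,"dy": 0.002,"dz": 0.012,"ax": 0,"ay": -0.0009,"az": 0.001}
    - {"dx": -0.009,"dy": 0.002,"dz": 0.012,"ax": 0,"ay": -0.0009,"az": 0.001}

```text
time_s: 20.25
tcp_pos: [0.5553, -0.2967, 0.0446]
ee_rot: [3.135, -0.192, -0.002]
force: [-0.2, -0.3, 1.0]
grip_width: 0.996
grasp_force: 0.0
```

Call:
send_rows:
  increments:
    - {"dx": 0,"dy": 0,"dz": 0,"ax": 0,"ay": 0,"az": 0}
    - {"dx": 0,"dy": 0,"dz": 0,"ax": 0,"ay": 0,"az": 0}
    - {"dx": 0,"dy": 0,"dz": 0,"ax": 0,"ay": 0,"az": 0}
    - {"dx": 0,"dy": 0,"dz": 0,"ax": 0,"ay": 0,"az": 0}
    - {"dx": 0,"dy": 0,"dz": 0,"ax": 0,"ay": 0,"az": 0}
    - {"dx": 0,"dy": 0,"dz": 0,"ax": 0,"ay": 0,"az": 0}
    - {"dx": 0,"dy": 0,"dz": 0,"ax": 0,"ay": 0,"az": 0}
  grip: 0.45

```text
time_s: 21.12
tcp_pos: [0.5554, -0.2971, 0.0448]
ee_rot: [3.134, -0.192, -0.001]
force: [0.3, -1.7, 2.8]
grip_width: 0.591
grasp_force: 62.9
```

Call:
send_rows:
  increments:
    - {"dx": 0,"dy": 0,"dz": -0.04,"ax": 0,"ay": 0,"az": 0}
    - {"dx": 0,"dy": 0,"dz": -0.12,"ax": 0,"ay": 0,"az": 0}
    - {"dx": 0,"dy": 0,"dz": -0.22,"ax": 0,"ay": 0,"az": 0}
    - {"dx": 0,"dy": 0,"dz": -0.32,"ax": 0,"ay": 0,"az": 0}
    - {"dx": 0,"dy": 0,"dz": -0.42,"ax": 0,"ay": 0,"az": 0}
    - {"dx": 0,"dy": 0,"dz": -0.5,"ax": 0,"ay": 0,"az": 0}
    - {"dx": 0,"dy": 0,"dz": -0.5,"ax": 0,"ay": 0,"az": 0}

```text
time_s: 22.0
tcp_pos: [0.556, -0.2972, 0.1718]
ee_rot: [3.133, -0.191, 0.003]
force: [-1.0, 0.3, -4.6]
grip_width: 0.597
grasp_force: 63.1
```

Run:
```python
from h import *
rel([(ST+[0,0,.15],RT)])
# strip direction on the held tin? and the TCP's projection of the lid point in scene
s=bot.sense();print(s["tcp_pos"],s["force"])
cv2.imwrite("pics/tinheld.png",imaging.grab_frame("scene")[:,:,::-1])
```

```text
[-0.269 -0.907  0.084] [ 0.0005 -0.0002 -0.0774]
[ 0.55602445 -0.29718636  0.17184023] [-0.99245307  0.30308265 -4.58823152]
```

Call:
send_rows:
  increments:
    - {"dx": -0.02,"dy": -0.08,"dz": 0.0,"ax": 0,"ay": 0,"az": -0.008}
    - {"dx": -0.06,"dy": -0.22,"dz": 0.0,"ax": 0,"ay": 0,"az": -0.02}
    - {"dx": -0.11,"dy": -0.38,"dz": 0.0,"ax": 0,"ay": 0,"az": -0.035}
    - {"dx": -0.16,"dy": -0.54,"dz": 0.02,"ax": 0,"ay": 0,"az": -0.05}
    - {"dx": -0.2,"dy": -0.68,"dz": 0.04,"ax": 0,"ay": 0,"az": -0.06}
    - {"dx": -0.235,"dy": -0.8,"dz": 0.06,"ax": 0,"ay": 0,"az": -0.07}
    - {"dx": -0.26,"dy": -0.87,"dz": 0.08,"ax": 0,"ay": 0,"az": -0.0774}
    - {"dx": -0.269,"dy": -0.907,"dz": 0.084,"ax": 0,"ay": 0,"az": -0.0774}
    - {"dx": -0.269,"dy": -0.907,"dz": 0.084,"ax": 0,"ay": 0,"az": -0.0774}
    - {"dx": -0.269,"dy": -0.907,"dz": 0.084,"ax": 0,"ay": 0,"az": -0.0774}

```text
time_s: 23.3
tcp_pos: [0.5166, -0.065, 0.1486]
ee_rot: [3.088, 0.565, -0.002]
force: [-1.1, 0.7, -4.0]
grip_width: 0.595
grasp_force: 63.4
```

Run:
```python
from h import *
rel([(ST+[0,0,.15],RT),(ST+[0,0,.1],RT)]);print(bot.sense()["joint_positions"].round(2))
```

```text
[ 0.003 -0.003 -0.005] [ 0.0003  0.0002 -0.0003]
[ 0.003 -0.003  0.195] [ 0.0003  0.0002 -0.0003]
[-0.33  0.59  0.64  1.91 -0.48  0.8  -0.64]
```

Call:
send_rows:
  increments:
    - {"dx": 0.003,"dy": -0.003,"dz": 0.05,"ax": 0.0003,"ay": 0,"az": 0}
    - {"dx": 0.003,"dy": -0.003,"dz": 0.1,"ax": 0.0003,"ay": 0,"az": 0}
    - {"dx": 0.003,"dy": -0.003,"dz": 0.15,"ax": 0.0003,"ay": 0,"az": 0}
    - {"dx": 0.003,"dy": -0.003,"dz": 0.19,"ax": 0.0003,"ay": 0,"az": 0}
    - {"dx": 0.003,"dy": -0.003,"dz": 0.215,"ax": 0.0003,"ay": 0,"az": 0}
    - {"dx": 0.003,"dy": -0.003,"dz": 0.225,"ax": 0.0003,"ay": 0,"az": 0}
    - {"dx": 0.003,"dy": -0.003,"dz": 0.225,"ax": 0.0003,"ay": 0,"az": 0}
    - {"dx": 0.003,"dy": -0.003,"dz": 0.225,"ax": 0.0003,"ay": 0,"az": 0}

```text
time_s: 24.3
tcp_pos: [0.5169, -0.0625, 0.0924]
ee_rot: [-3.089, -0.569, 0.002]
force: [0.7, -0.4, -3.3]
grip_width: 0.595
grasp_force: 63.5
```

Run:
```python
from h import *
rel([(ST+[0,0,.085],RT)]);print(bot.sense()["force"])
```

```text
[-0.002  0.006  0.03 ] [-0.0002  0.0002  0.    ]
[ 0.68971608 -0.38702994 -3.31562201]
```

Call:
send_rows:
  increments:
    - {"dx": -0.002,"dy": 0.006,"dz": 0.008,"ax": 0,"ay": 0,"az": 0}
    - {"dx": -0.002,"dy": 0.006,"dz": 0.014,"ax": 0,"ay": 0,"az": 0}
    - {"dx": -0.002,"dy": 0.006,"dz": 0.02,"ax": 0,"ay": 0,"az": 0}
    - {"dx": -0.002,"dy": 0.006,"dz": 0.024,"ax": 0,"ay": 0,"az": 0}
    - {"dx": -0.002,"dy": 0.006,"dz": 0.024,"ax": 0,"ay": 0,"az": 0}

```text
time_s: 24.92
tcp_pos: [0.5166, -0.0639, 0.086]
ee_rot: [-3.088, -0.569, 0.004]
force: [0.2, -0.4, -3.6]
grip_width: 0.596
grasp_force: 63.5
```

Call:
send_rows:
  increments:
    - {"dx": 0,"dy": 0,"dz": 0.002,"ax": 0,"ay": 0,"az": 0}
    - {"dx": 0,"dy": 0,"dz": 0.004,"ax": 0,"ay": 0,"az": 0}
    - {"dx": 0,"dy": 0,"dz": 0.005,"ax": 0,"ay": 0,"az": 0}
    - {"dx": 0,"dy": 0,"dz": 0.005,"ax": 0,"ay": 0,"az": 0}

```text
time_s: 25.42
tcp_pos: [0.5166, -0.064, 0.0848]
ee_rot: [-3.088, -0.569, 0.003]
force: [0.2, -0.0, -3.9]
grip_width: 0.595
grasp_force: 63.5
```

Call:
send_rows:
  increments:
    - {"dx": 0,"dy": 0,"dz": 0.002,"ax": 0,"ay": 0,"az": 0}
    - {"dx": 0,"dy": 0,"dz": 0.004,"ax": 0,"ay": 0,"az": 0}
    - {"dx": 0,"dy": 0,"dz": 0.004,"ax": 0,"ay": 0,"az": 0}

```text
time_s: 25.8
tcp_pos: [0.5167, -0.064, 0.0847]
ee_rot: [-3.088, -0.569, 0.002]
force: [-2.1, 0.9, 5.9]
grip_width: 0.597
grasp_force: 64.0
```

The tin is in contact with the pile at about 10 N. I'll open the fingers, then rise.

Call:
send_rows:
  increments:
    - {"dx": 0,"dy": 0,"dz": -0.003,"ax": 0,"ay": 0,"az": 0}
    - {"dx": 0,"dy": 0,"dz": -0.003,"ax": 0,"ay": 0,"az": 0}
    - {"dx": 0,"dy": 0,"dz": -0.003,"ax": 0,"ay": 0,"az": 0}
    - {"dx": 0,"dy": 0,"dz": -0.003,"ax": 0,"ay": 0,"az": 0}
    - {"dx": 0,"dy": 0,"dz": -0.003,"ax": 0,"ay": 0,"az": 0}
  grip: 0.9

```text
time_s: 26.42
tcp_pos: [0.5166, -0.064, 0.0845]
ee_rot: [-3.089, -0.569, 0.003]
force: [0.2, 0.2, -1.4]
grip_width: 0.901
grasp_force: 0.0
```

Call:
send_rows:
  increments:
    - {"dx": 0,"dy": 0,"dz": -0.04,"ax": 0,"ay": 0,"az": 0}
    - {"dx": 0,"dy": 0,"dz": -0.1,"ax": 0,"ay": 0,"az": 0}
    - {"dx": 0,"dy": 0,"dz": -0.2,"ax": 0,"ay": 0,"az": 0}
    - {"dx": 0,"dy": 0,"dz": -0.32,"ax": 0,"ay": 0,"az": 0}
    - {"dx": 0,"dy": 0,"dz": -0.44,"ax": 0,"ay": 0,"az": 0}
    - {"dx": 0,"dy": 0,"dz": -0.5,"ax": 0,"ay": 0,"az": 0}
    - {"dx": 0,"dy": 0.3,"dz": -0.5,"ax": 0,"ay": 0,"az": 0}
    - {"dx": 0,"dy": 0.6,"dz": -0.5,"ax": 0,"ay": 0,"az": 0}
    - {"dx": 0,"dy": 0.8,"dz": -0.5,"ax": 0,"ay": 0,"az": 0}
    - {"dx": 0,"dy": 0.8,"dz": -0.5,"ax": 0,"ay": 0,"az": 0}

```text
time_s: 27.68
tcp_pos: [0.587, -0.2569, 0.2092]
ee_rot: [3.089, 0.558, -0.006]
force: [0.3, 0.6, 0.2]
grip_width: 0.901
grasp_force: 0.0
```

Run:
```python
from h import *
im={n:imaging.grab_frame(n) for n in C}
for n in C: cv2.imwrite(f"pics/{n}2.png",im[n][:,:,::-1])
zx=ST+[0,0,.134]
from h import SY
u=np.array([np.cos(SY),np.sin(SY),0])
pl={}
for n in C:
    c=proj(n,zx)[0];e=proj(n,zx+.026*u)[0];print(n,"pred lid centre",c.round(1),"label rim",e.round(1))
    h=im[n].astype(int);y0,x0=int(c[1])-18,int(c[0])-20
    w=h[y0:y0+36,x0:x0+40].sum(2)//30
    if n=="top":
        for r in w[4:32]: print(" ".join("%2d"%v for v in r))
    else:
        for r in w[2:30]: print(" ".join("%2d"%v for v in r))
    print(x0,y0+(4 if n=="top" else 2))
```

```text
scene pred lid centre [309.6 200.4] label rim [318.2 206. ]
13 13 14 14 14 14 14 14 13 13 13 14 15 15 15 15 15 15 14 14 14 14 15 15 15 15 15 15 14 14 14 14 15 15 14 14 14 14 14 14
13 14 13 13 14 14 14 14 14 14 14 14 15 15 15 15 15 15 14 15 14 14 15 15 15 15 15 15 15 14 15 15 15 15 15 15 14 14 14 14
14 14 14 14 14 14 14 14 14 14 14 15 15 15 15 15 15 15 15 15 15 15 15 15 15 15 15 15 15 15 15 15 15 15 15 15 15 14 14 14
13 14 14 13 14 14 13 13 14 15 15 15 15 15 15 15 15 15 15 15 15 15 15 15 14 14 14 15 15 15 15 14 14 15 15 15 14 15 14 14
14 14 14 14 13 13 13 13 14 15 15 15 15 15 14 14 15 15 15 15 15 15 15 14 14 14 15 15 15 15 14 14 14 14 15 15 15 15 15 15
14 14 14 14 13 13 14 14 15 15 14 14 15 15 14 14 15 15 15 15 15 15 14 15 14 14 14 15 15 15 14 14 14 14 15 15 15 15 15 14
13 13 13 14 14 14 15 15 15 14 14 15 15 14 14 14 15 15 15 15 15 15 14 14 14 14 14 14 15 15 14 14 14 14 14 15 15 15 15 15
14 14 14 14 15 15 15 15 15 15 15 15 15 15 14 14 14 14 15 14 14 14 14 14 14 14 14 15 15 15 15 15 15 14 14 14 15 15 15 15
14 14 14 15 15 15 15 15 14 14 15 15 15 15 14 14 14 13 13 12 12 12 12 13 14 14 14
[... 5053 characters left out ...]
14 14 13 10  9  7  6  6  6  6  6  6  6  6  6  6  6  6  6  6  6 10 12 13 13 13 13 13 13 12 13
11 11 10 12 14 18 19 19 19 17 11  9  7  6  6  6  6  6  6  6  6  6  6  6  6  6  6  6  5  8 12 13 13 12 13 13 13 13 13 13
11 11 10 12 13 15 18 19 19 18 12 11  9  7  6  6  6  6  6  6  6  6  6  6  6  6  6  5  7 10 12 13 13 13 13 13 13 13 13 13
11 11 11 11 12 14 18 19 19 19 16 12 10  7  5  6  6  6  6  6  6  6  6  6  6  5  6  8 10 12 12 13 13 13 13 13 11 11 11 13
12 11 11  9 13 13 18 19 19 19 19 16 13  8  6  5  5  6  6  6  6  6  5  5  5  5  8 11 12 13 13 13 13 12 11 11 11 12 12 13
12 11 11 10 13 14 16 18 19 19 19 19 17 13 10  7  6  6  5  5  5  5  5  5  6  8 11 13 13 13 14 12 12 11 12 12 13 13 14 16
308 230
```

```bash
python3 -c "
from plant import bot
print(bot.sense()['time_s'],bot.sign_off())"
```

```text
the job is handed in; nothing more can be done
27.775 None
```

The job is handed in at 27.8 s: both plates lie squarely on the pedestal, and the labelled tin stands upright in the middle of the pile with its label facing the scanner, all released; the judge's verdict was not shown.

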